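# Check the ratchet catch of the long-jawed locking forceps

### The arm

A 6-joint arm with a two-finger parallel gripper is mounted at the origin on a cart in front of the work surface, level with it; the furniture and walls round the work are solid. World frame = base frame: x ahead of the robot, y to its left, z up, the work surface at z = 0. Lengths are in m, angles in rad, forces in N, time in s.
With the tool pointing down it reaches from about 0.35 to 0.85 m from the base axis. Payload 8.1 kg.
Tool frame: the origin (TCP) lies midway between the tips of the shut fingers; the grasp point (between the pads) lies 19 mm behind it; z points along the fingers, y is the direction in which the jaws open and shut (so a half turn about z gives the same grasp; the last joint's range is limited). The gripper opens to 93 mm and grips with 3 to 60 N. Pads are 15 mm wide; open, the fingers measure 128 mm over their backs; the gripper's body (75 mm by 188 mm) begins 65 mm behind the grasp point.
Start: joints at [-0.085, 0.13, 1.488, -0, 1.523, -0.085], TCP at [0.6, 0, 0.219] pointing down, gripper open.
Joint ranges: [-2.96, 2.96], [-0.89, 2.26], [0.02, 2.5], [-1.34, 4.48], [0, 2.73], [-2.66, 2.66]. Speed limits (rad/s): [2.39, 2.39, 2.79, 3.14, 3.14, 3.14].

### API

Orientations are given as a rotation vector (axis times angle).
In Python, from plant import robot gives the robot as it stands. The module is installed in compiled form; this text tells all that it offers.
- The arm moves only by the shell command python3 -m pendant 'ROWS' [FORCE]. ROWS is JSON, a list of rows, each an object with "translation": the shift along the tool's x, y, z in mm, a list of three; "twist": the turn, a rotation vector about the tool's x, y, z in rad, a list of three; "grip": the opening, from -1 (shut) to 1 (fully open). A call has exactly 10 rows; each row shifts and turns the pose as measured when the row begins, along the tool's axes as they then stand; what a row does not reach is not made up. A row lasts 1/10 s, in which the tool goes at most 50 mm and 8.59 degrees, less where a joint would pass 70% of its speed; a pose out of reach is approached as far as the arm can. A call is refused whole if a number of a shift passes 50 or a number of a turn 0.15, either way. A call with a gripper value outside its range is refused whole. The fingers move at their own pace and stop on an object; FORCE is the grip in N (left out, the last holds). Time passes only in rows, so rows that do not move let the fingers close, or fill a call up. It gives the time, the measured TCP pose, the force and the opening at its end, in the units of the state.
- robot.read_state(): the state, without advancing time (a new reading comes with each control period).
- robot.read_camera(name): name is "scene" or "side" or "wrist"; returns (picture, depth): 480x640x3 uint8, red, green, blue; 480x640 float32, m along the optical axis (not along the pixel's ray), 0 where there is no reading.
- robot.camera_info(name): a dict with "vertical_fov" (degrees; the focal length in pixels is half the picture's height over the tangent of half this angle, whatever the lens; pixels are square), "cx", "cy" (the principal point, pixels), "cam_to_world" (4x4, takes a point from camera to world coordinates). Camera axes: x right, y up, looking along -z (the intrinsics and any distortion apply to the point x, -y, -z); pixel columns grow to the right and rows downward; lengths in m; the calibration is good to about 2 mm. The wrist camera is an equidistant fisheye: a pixel r from the principal point sees the ray r / f radians off the axis. A picture is of the moment at which its call begins: read the wrist's pose just before it. camera_info takes no time and is no camera call; for the wrist camera it gives the pose at the moment of the call.
- robot.close_job(): hands the job in, once; it reports no verdict.
The state is a dict: "t": time; "q": joint angles; "dq": joint speeds; "joint_torque": joint torques, N m; "tool_pos": TCP position; "orientation": TCP orientation; "force": force on the tool from outside, world axes, zero at the start; "wrist_torque": the same for the moment, N m; "opening": finger opening in m.
Only numpy, scipy, OpenCV 4.12 (cv2) and the standard library are available. Lean on these libraries where they do the work, as an engineer would, in place of code of your own. Each camera call takes 0.05 s, during which the arm holds its last target. There are 200 camera calls.

### The job

Check the catch of the long, slim-jawed locking forceps: squeeze its handles together until the ratchet catches and let go, so that it stays shut by itself for a moment. Then press its round thumb pad down to release the ratchet, let the handles spring wide open and leave the pad free. Do not squeeze the other forceps, the ones with short broad jaws.

Things in the scene. Friction and masses are not known exactly. Their poses are not given: they have to be found in the camera images.
- long: Bolted stand of the forceps to be checked: grey base 100x70x8 mm with a post; steel forceps lie level on it, bars centred 62 mm above the worktop, jaws long and slim (82 mm). Origin: underside, below the pivot pin. x along the jaws, handles along -x to 133 mm, overhanging free worktop (base ends at x = -38). +y handle, with solid thumb pad, does not swing: 8 mm bar at y = +9 where x = -75 mm.
- long_shank (a point): Middle of the 8 mm bar of the -y handle of those forceps, the one with the open finger ring, which swings about the pivot; 75 mm from it. At x = -75 mm in the stand's frame it is at y = -9 mm shut, about -28 mm open, so both bars measure 47 mm over their outsides open, 26 mm shut: squeeze them here from above, or push this bar towards the fixed one.
- long_ring (a joint): Angle of that ring handle, rad: 0 = jaws fully shut (stop), 0.26 = wide open, where its spring holds it. Squeezed shut (up to about 8 N at the middle of the bar) it passes two ratchet teeth; let go, it stays at about 0.10 (first tooth) or 0.03 (second).
- long_pad (a joint): Bend of the thumb-pad handle, rad: 0 = up, where its spring holds it; grows as the pad is pressed straight down; stop at 0.13 = 12 mm down at the pad. From about 0.05 (5 mm, about 4 N) the teeth are free and the ring handle springs open. While the handles are being shut the passing teeth bend it to about 0.04.
- long_press (a point): Centre of the top face of the thumb pad of those forceps: flat disc 26 mm across, 5 mm thick, 65 mm above the worktop when up, at x = -120, y = +18 mm in the stand's frame. Press straight down 8 to 11 mm with closed fingers.
- broad_shank (a point): Same point of the ring handle of the other forceps, which stand near on a like stand and must be left alone: same handles, ring and pad, but short jaws (48 mm) with broad blocks 22 mm high at their ends. 62 mm above the worktop, 75 mm behind its pivot.

How it is judged:
On the way, in this order (a step that is already met when the one before it is completed fails the run):
1. the long-jawed forceps stay shut on the ratchet with nothing touching them (value of joint long_ring below 0.14 rad and value of joint long_pad below 0.03 rad and contact force between each of the fingers, the arm and long below 0.1 N), for 0.3 s.
2. the thumb pad is pressed down past the teeth (value of joint long_pad above 0.047 rad).
At the end, for the whole second after the job is handed in: The ring handle of the long-jawed forceps has sprung open again (joint above 0.22 rad of 0.26) and is at rest, and the thumb pad is up again (below 0.02 rad) (value of joint long_ring above 0.22 rad and value of joint long_pad below 0.02 rad and velocity of joint long_ring below 0.05 rad/s); the robot touches nothing.
It fails at once if the handles of the short broad-jawed forceps were squeezed (ring handle moved by more than 10 mm) (distance of broad_shank from where it was at the start of the episode above 0.01 m).
It also fails if it takes over 38 s, if anything falls off the work surface, if the arm or the gripper's body presses on something with over 40 N, if the wrist force passes 120 N, or if a joint passes its speed limit or range.

## Working session

There is one attempt and no reset: what is moved stays moved. The work goes in short steps, Python scripts to look and compute and a shell command to move; the robot and the scene stay as the last step left them, time stands still between calls to the robot, and variables do not carry over. Pictures are saved under pics/ and viewed, about 8 in all and at most 12, crops included, and the job is handed in when it is done.

```bash
mkdir -p pics; cat > h.py <<'E'
import numpy as np,cv2
from plant import robot
def snap(n,tag):
    i=robot.camera_info(n); p,d=robot.read_camera(n)
    cv2.imwrite(f'pics/{tag}.png',p[:,:,::-1]); np.savez(f'pics/{tag}.npz',p=p,d=d,M=i['cam_to_world'],fov=i['vertical_fov'],cx=i['cx'],cy=i['cy']); 
def load(tag): return np.load(f'pics/{tag}.npz')
def world(z):  # pinhole, all pixels
    d=z['d'];f=240/np.tan(np.radians(z['fov'])/2);v,u=np.mgrid[:480,:640]
    P=np.stack([(u-z['cx'])/f*d,-(v-z['cy'])/f*d,-d,np.ones_like(d)],-1)
    return (P@z['M'].T)[...,:3]
def ray(z,u,v,h): # pinhole pixel onto plane z=h
    f=240/np.tan(np.radians(z['fov'])/2)
    r=z['M'][:3,:3]@np.array([(u-z['cx'])/f,-(v-z['cy'])/f,-1]);o=z['M'][:3,3]
    return o+r*(h-o[2])/r[2]
E
python3 - <<'E'
from h import *
for n in('scene','side','wrist'):
    snap(n,n+'0'); i=robot.camera_info(n); print(n,np.round(i['cam_to_world'],3).tolist(),i['vertical_fov'])
s=robot.read_state();print(s['t'],s['tool_pos'],s['orientation'],s['opening'])
E
```

```text
scene [[0.451, 0.424, -0.785, -0.15], [-0.892, 0.219, -0.395, -0.563], [0.004, 0.879, 0.477, 0.477], [0.0, 0.0, 0.0, 1.0]] 48.07334495913291
side [[-0.959, 0.158, -0.236, 0.316], [-0.284, -0.478, 0.831, 0.505], [0.019, 0.864, 0.504, 0.5], [0.0, 0.0, 0.0, 1.0]] 44.57668382037765
wrist [[1.0, 0.001, 0.003, 0.6], [-0.001, 0.957, 0.289, 0.08], [-0.002, -0.289, 0.957, 0.382], [0.0, 0.0, 0.0, 1.0]] 65.70646984690485
0.15 [5.99542116e-01 6.27524203e-05 2.17794090e-01] [-2.22061951e+00 -2.22061707e+00  1.51311322e-03] 0.09331834300821222
```

View pics/scene0.png

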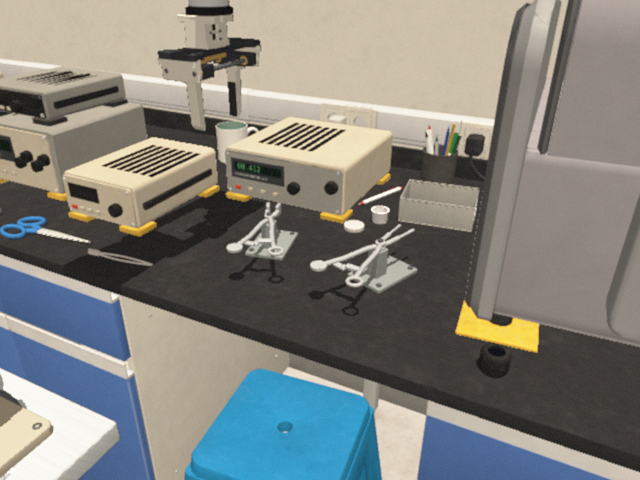

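View pics/wrist0.png

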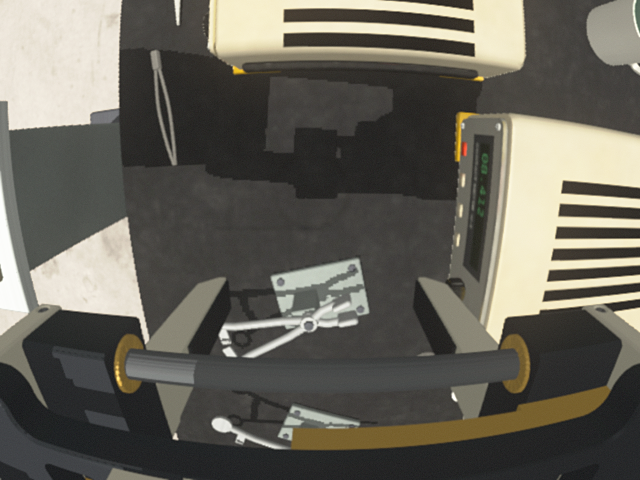

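The scene picture shows the broad pair at about (270,240) and the long pair at (370,262), with its pad at (318,266) and ring at (355,281). The wrist picture shows the broad pair at (310,322) and the long pair partly hidden at (300,430).

```bash
python3 - <<'E'
from h import *
a=cv2.imread('pics/scene0.png')[195:320,215:425]; b=cv2.imread('pics/side0.png')
a=cv2.resize(a,None,fx=3.8,fy=3.8,interpolation=cv2.INTER_CUBIC)
cv2.imwrite('pics/c1.png',a)
z=load('scene0');W=world(z)
for n,u,v in[('pad',318,266),('ring',355,281),('bpad',234,247),('bring',276,251)]: print(n,W[v,u].round(4),ray(z,u,v,.065).round(4))
# occupancy top view of height 50..80mm from both cams
for t in('scene0','side0'):
    z=load(t);W=world(z);m=(W[...,2]>.052)&(W[...,2]<.072)&(W[...,0]>.3)&(W[...,0]<.8)&(W[...,1]<.1)&(W[...,1]>-.35)&(z['d']>0)
    P=W[m]; im=np.zeros((600,600,3),np.uint8)
    px=((P[:,0]-.4)*1500).astype(int);py=((.12-P[:,1])*1500).astype(int);k=(px>=0)&(px<600)&(py>=0)&(py<600)
    im[py[k],px[k]]=z['p'][m][k][:,::-1]; cv2.imwrite(f'pics/top_{t}.png',im) ; globals()[t]=im
cv2.imwrite('pics/top.png',cv2.dilate(np.maximum(scene0,side0),np.ones((2,2))))
E
```

```text
pad [ 0.4732 -0.2584  0.0645] [ 0.4725 -0.2587  0.065 ]
ring [ 0.5516 -0.2881  0.0025] [ 0.4591 -0.3243  0.065 ]
bpad [ 0.4657 -0.1127  0.0641] [ 0.4642 -0.1137  0.065 ]
bring [ 0.5719 -0.1261  0.0075] [ 0.4835 -0.1796  0.065 ]
```

View pics/c1.png

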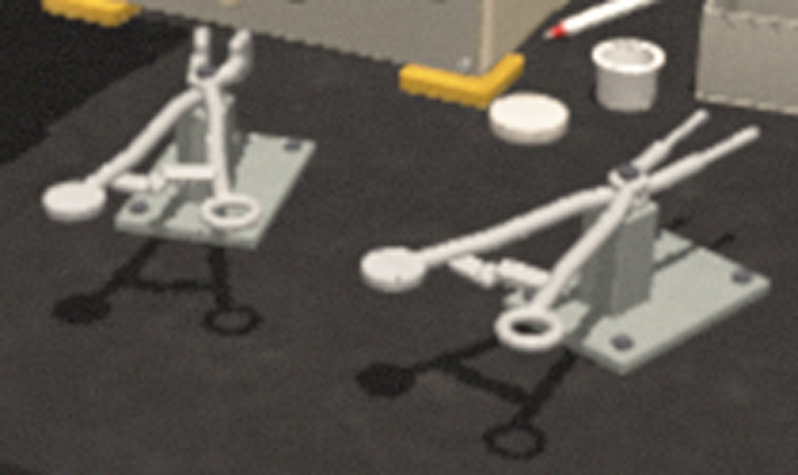

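View pics/top.png

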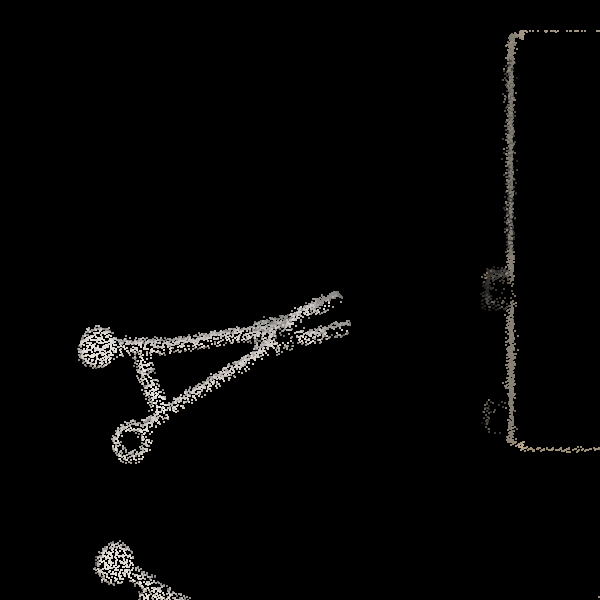

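The top map shows the broad pair fully; the long pair continues below it (pad near map (115,563)). I'll fit the handle outline to the long pair's points.

```bash
cat > fit.py <<'E'
from h import *
from scipy.optimize import least_squares
def seg(p,a,b):
    a,b=np.array(a),np.array(b);t=np.clip((p-a)@(b-a)/((b-a)@(b-a)),0,1);return np.linalg.norm(p-a-t[:,None]*(b-a),axis=1)
def R(t):return np.array([[np.cos(t),-np.sin(t)],[np.sin(t),np.cos(t)]])
def model(q,th=.26):
    r=lambda p:R(th)@np.array(p)
    d=np.minimum(seg(q,(0,0),(-75,9)),seg(q,(-75,9),(-108,15)))
    d=np.minimum(d,np.maximum(0,np.linalg.norm(q-[-120,18],axis=1)-12))
    for a,b in(((0,0),(-75,-9)),((-75,-9),(-105,-15))): d=np.minimum(d,seg(q,r(a),r(b)))
    return np.minimum(d,abs(np.linalg.norm(q-r((-120,-18)),axis=1)-11))
def cloud(tags,lo,hi):
    o=[]
    for t in tags:
        z=load(t);W=world(z);o.append(W[(W>lo).all(-1)&(W<hi).all(-1)&(z['d'][...]>0)])
    return o
def fit(P,x0,jaw=None):
    res=lambda x:model((P[:,:2]*1000-x[:2])@R(x[2]))
    s=least_squares(res,x0,loss='soft_l1',f_scale=2);return s.x,np.median(abs(res(s.x)))
def show(x):
    f=lambda p:((x[:2]+R(x[2])@np.array(p))/1000).round(4)
    print('pivot',f((0,0)),'yaw',x[2],'mid open',f((-75,-9.5)),'fixed',f((-75,9)),'ring75',f((-75,-28)),'pad',f((-120,18)))
E
python3 - <<'E'
from fit import *
for tags in(['scene0'],['side0'],['scene0','side0']):
    o=cloud(tags,[.42,-.37,.055],[.7,-.2,.072]);P=np.vstack(o);print(tags,[len(a) for a in o],P.min(0),P.max(0))
    if len(P)<100: continue
    b=None
    for y in np.arange(-1.2,1.2,.3):
        x,e=fit(P,[473+120*np.cos(y)+18*np.sin(y),-257+120*np.sin(y)-18*np.cos(y),y])
        if b is None or e<b[1]: b=(x,e)
    print(b);show(b[0])
E
```

```text
['scene0'] [1202] [ 0.44760695 -0.34847518  0.05503783] [ 0.66487797 -0.2437633   0.07198397]
(array([ 5.94947151e+02, -3.20648508e+02, -3.55683830e-01]), np.float64(4.53584563974087))
pivot [ 0.5949 -0.3206] yaw -0.35568382994859116 mid open [ 0.5213 -0.3034] fixed [ 0.5278 -0.2861] ring75 [ 0.5149 -0.3208] pad [ 0.4887 -0.262 ]
['side0'] [1257] [ 0.44938302 -0.34598295  0.05504752] [ 0.66574176 -0.24052048  0.07183476]
(array([ 5.99808759e+02, -3.14033328e+02, -3.36481393e-01]), np.float64(4.534800186302162))
pivot [ 0.5998 -0.314 ] yaw -0.3364813928264988 mid open [ 0.5259 -0.2982] fixed [ 0.532  -0.2808] ring75 [ 0.5198 -0.3157] pad [ 0.4925 -0.2574]
['scene0', 'side0'] [1202, 1257] [ 0.44760695 -0.34847518  0.05503783] [ 0.66574176 -0.24052048  0.07198397]
(array([ 5.99099202e+02, -3.16511594e+02, -3.38749614e-01]), np.float64(5.971846745826316))
pivot [ 0.5991 -0.3165] yaw -0.33874961405359094 mid open [ 0.5252 -0.3005] fixed [ 0.5314 -0.2831] ring75 [ 0.5191 -0.318 ] pad [ 0.4919 -0.2597]
```

```bash
cat >> fit.py <<'E'
_m=model
def model(q,th=.26):
    r=lambda p:R(th)@np.array(p)
    d=_m(q,th)
    for a,b in(((0,0),(82,-3)),(r((0,0)),r((82,3))),((-93,12),r((-93,-12)))): d=np.minimum(d,seg(q,a,b))
    return d
def draw(P,x,fn):
    im=np.zeros((560,800,3),np.uint8);c=x[:2]-R(x[2])@[25,0]
    T=lambda p:((np.atleast_2d(p)-c)*[3,-3]+[400,280]).astype(int)
    for p in T(P[:,:2]*1000): cv2.circle(im,tuple(map(int,p)),1,(170,170,170),-1)
    f=lambda p,t=0:T(x[:2]+R(x[2]+t)@np.array(p,float))[0].tolist()
    for t,s in((0,1),(.26,-1)):
        for a,b in(((82,-3*s),(0,0)),((0,0),(-75,9*s)),((-75,9*s),(-108,15*s))): cv2.line(im,f(a,t),f(b,t),(0,0,255),1)
        cv2.circle(im,f((-120,18*s),t),39,(0,255,0),1)
    cv2.imwrite(fn,im)
E
python3 - <<'E'
from fit import *
def best(P):
    b=None
    for y in np.arange(-1.2,1.2,.2):
        x,e=fit(P,[468+120*np.cos(y)+18*np.sin(y),-257+120*np.sin(y)-18*np.cos(y),y])
        c=model((P[:,:2]*1000-x[:2])@R(x[2])).clip(0,10).mean()
        if b is None or c<b[1]: b=(x,c)
    return b
for tags in(['scene0'],['side0'],['scene0','side0']):
    P=np.vstack(cloud(tags,[.42,-.37,.055],[.7,-.2,.072]))
    b=best(P);print(b);show(b[0])
draw(P,b[0],'pics/fit1.png')
E
```

```text
(array([ 5.80423461e+02, -3.16468677e+02, -3.62748115e-01]), np.float64(1.9193826050100535))
pivot [ 0.5804 -0.3165] yaw -0.3627481146499668 mid open [ 0.5069 -0.2987] fixed [ 0.5135 -0.2814] ring75 [ 0.5004 -0.316 ] pad [ 0.4746 -0.2571]
(array([ 5.83619949e+02, -3.11429910e+02, -3.59783768e-01]), np.float64(2.1594767435428697))
pivot [ 0.5836 -0.3114] yaw -0.3597837680549525 mid open [ 0.5101 -0.2939] fixed [ 0.5166 -0.2766] ring75 [ 0.5036 -0.3112] pad [ 0.4776 -0.2523]
(array([ 5.81440389e+02, -3.13560424e+02, -3.57853182e-01]), np.float64(2.7511281262310394))
pivot [ 0.5814 -0.3136] yaw -0.35785318232776325 mid open [ 0.5079 -0.2962] fixed [ 0.5143 -0.2789] ring75 [ 0.5014 -0.3135] pad [ 0.4753 -0.2547]
```

View pics/fit1.png

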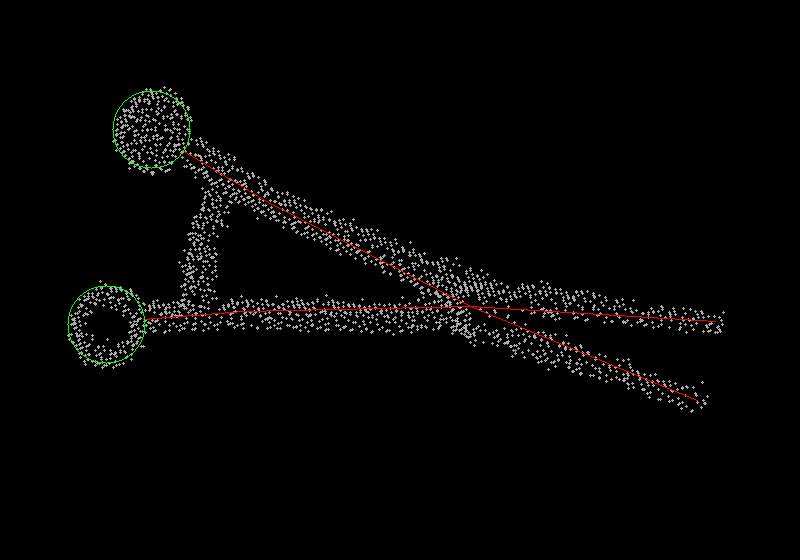

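The fit matches both handles, the pad, the ring and the jaws. The two cameras differ by about 4 mm, which I'll correct from close up. The tall cabinet could be near the path, so I'll check it before moving.

```bash
python3 - <<'E'
from fit import *
z=load('scene0');print([ray(z,u,v,0).round(3) for u,v in((458,330),(480,318),(540,350),(497,365))])
for t in('scene0','side0'):
    z=load(t);W=world(z);m=(W[...,2]>.12)&(W[...,0]>.3)&(W[...,0]<.8)&(W[...,1]<-.1)&(W[...,1]>-.8)&(z['d']>0)
    P=W[m];print(len(P)); H,_,_=np.histogram2d(P[:,0],P[:,1],bins=[np.arange(.3,.81,.1),np.arange(-.8,0,.1)]);print(H.astype(int))
E
```

```text
[array([ 0.501, -0.47 ,  0.   ]), array([ 0.545, -0.492,  0.   ]), array([ 0.508, -0.581,  0.   ]), array([ 0.45 , -0.534,  0.   ])]
40465
[[    0     0     0     0     0     0     0]
 [    0  2347  7794  4453     0     0     0]
 [    0  5992 17274  1956     0     0     0]
 [    0     0   361    16     0     0     0]
 [    0     0   102   170     0     0     0]]
24522
[[   0    0    0    0    0    0    0]
 [ 404 2629   71 1301    0    0    0]
 [ 162  720   87 8656    0    0    0]
 [   0    0    0 7051    0    0    0]
 [   0    0    0 3215    0    0  226]]
```

```bash
python3 -m pendant '[{"translation":[-28,-9,2],"twist":[0,0,0],"grip":0.6},{"translation":[-28,-9,2],"twist":[0,0,0],"grip":0.6},{"translation":[-28,-9,2],"twist":[0,0,0],"grip":0.6},{"translation":[-28,-9,2],"twist":[0,0,0],"grip":0.6},{"translation":[-28,-9,2],"twist":[0,0,0],"grip":0.6},{"translation":[-28,-9,2],"twist":[0,0,0],"grip":0.6},{"translation":[-28,-9,2],"twist":[0,0,0],"grip":0.6},{"translation":[-28,-9,2],"twist":[0,0,0],"grip":0.6},{"translation":[0,0,0],"twist":[0,0,0],"grip":0.6},{"translation":[0,0,0],"twist":[0,0,0],"grip":0.6}]' 20
```

```text
t: 1.15
tool_pos: [0.5229, -0.2303, 0.1971]
orientation: [-2.214, -2.219, 0.005]
force: [-0.9, 0.8, 0.8]
opening: 0.0745
```

```bash
python3 - <<'E'
from fit import *
for t in('scene0','side0'):
    z=load(t);W=world(z);m=(W[...,2]>.1)&(W[...,0]>.38)&(W[...,0]<.68)&(W[...,1]<-.25)&(W[...,1]>-.8)&(z['d']>0)
    P=W[m];
    for a in(.1,.15,.2,.3,.4):
        k=P[(P[:,2]>=a)&(P[:,2]<a+.05)]; 
        if len(k): print(t,a,len(k),np.quantile(k[:,1],[.5,.9,.99,1]).round(3), k[:,0].min(),k[:,0].max())
E
```

```text
scene0 0.1 6299 [-0.583 -0.496 -0.473 -0.47 ] 0.44749017034492555 0.5279626084666162
scene0 0.15 6475 [-0.575 -0.495 -0.473 -0.471] 0.44679186711490904 0.5264750664839472
scene0 0.2 6545 [-0.566 -0.493 -0.473 -0.471] 0.4478477934850076 0.5275155746025288
scene0 0.3 6214 [-0.554 -0.488 -0.473 -0.471] 0.48531240062953496 0.6718913342557588
scene0 0.4 4380 [-0.545 -0.488 -0.472 -0.469] 0.49559822348246585 0.6755947918766809
side0 0.1 3597 [-0.468 -0.462 -0.459 -0.455] 0.449942680683045 0.6799856014144066
side0 0.15 3728 [-0.468 -0.462 -0.459 -0.456] 0.44995068522234916 0.6723937129172756
side0 0.2 4055 [-0.468 -0.462 -0.459 -0.455] 0.449703386516425 0.6799736406714134
side0 0.3 4071 [-0.466 -0.461 -0.458 -0.455] 0.4886562228208564 0.6799296475468519
```

```bash
python3 -m pendant '[{"translation":[-10,-2,0],"twist":[0,0,-0.12],"grip":0.6},{"translation":[0,0,0],"twist":[0,0,-0.12],"grip":0.6},{"translation":[0,0,0],"twist":[0,0,-0.12],"grip":0.6},{"translation":[0,0,0],"twist":[0,0,-0.12],"grip":0.6},{"translation":[0,0,0],"twist":[0,0,-0.12],"grip":0.6},{"translation":[0,0,0],"twist":[0,0,-0.12],"grip":0.6},{"translation":[0,0,0],"twist":[0,0,-0.12],"grip":0.6},{"translation":[0,0,0],"twist":[0,0,-0.12],"grip":0.6},{"translation":[0,0,0],"twist":[0,0,-0.12],"grip":0.6},{"translation":[0,0,0],"twist":[0,0,-0.12],"grip":0.6}]'; python3 - <<'E'
from h import *
snap('wrist','w1');print(robot.read_state()['tool_pos'])
E
```

```text
t: 2.15
tool_pos: [0.5247, -0.2287, 0.1962]
orientation: [-0.485, -3.095, -0.009]
force: [0.1, -0.5, -0.5]
opening: 0.0743
[ 0.52472211 -0.22856067  0.19614436]
```

View pics/w1.png

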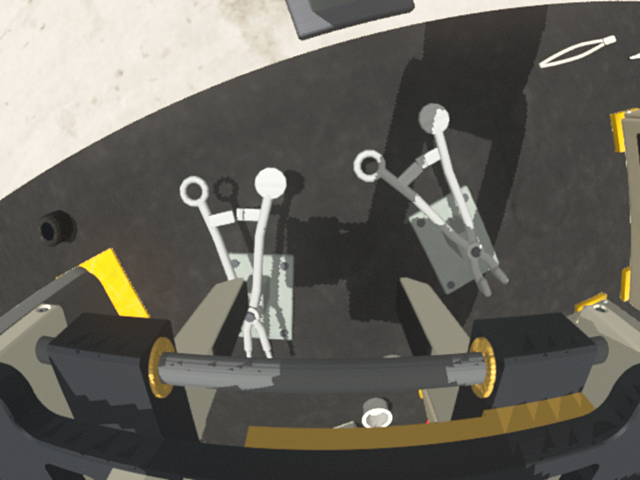

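The wrist picture shows the long pair on the left: pad (270,184), ring (194,191), pivot (251,316). The bars at the squeeze point are near (221,245) and (261,238). I'll project these to compare with the fit.

```bash
cat >> h.py <<'E'
def fray(z,u,v,h): # fisheye pixel onto plane
    f=240/np.tan(np.radians(z['fov'])/2);a=np.array([u-z['cx'],v-z['cy']]);r=np.hypot(*a);t=r/f
    k=z['M'][:3,:3]@np.array([np.sin(t)*a[0]/r,-np.sin(t)*a[1]/r,-np.cos(t)]);o=z['M'][:3,3];return o+k*(h-o[2])/k[2]
def fworld(z):
    f=240/np.tan(np.radians(z['fov'])/2);v,u=np.mgrid[:480,:640].astype(float);a=u-z['cx'];b=v-z['cy'];r=np.hypot(a,b)+1e-9;t=r/f;d=z['d']
    P=np.stack([np.tan(t)*a/r*d,-np.tan(t)*b/r*d,-d,np.ones_like(d)],-1);return (P@z['M'].T)[...,:3]
E
cat >> fit.py <<'E'
def tofit(tag,x0,fn=None):
    z=load(tag);W=fworld(z);x0=np.array(x0,float)
    m=(W[...,2]>.056)&(W[...,2]<.07)&(z['d']>0);P=W[m];P=P[model((P[:,:2]*1000-x0[:2])@R(x0[2]))<12]
    x,e=fit(P,x0);print(len(P),x,e);show(x)
    if fn: draw(P,x,fn)
    return x
def err(x,s):
    # tool-frame shift needed to bring TCP to squeeze / press, and yaw error
    from scipy.spatial.transform import Rotation as Q
    T=Q.from_rotvec(s['orientation']).as_matrix()
    for n,p,h in(('squeeze',(-75,0),.044),('press',(-120,18),.065)):
        w=np.r_[x[:2]+R(x[2])@np.array(p),h*1000];print(n,'tool shift mm',(T.T@(w-1000*np.array(s['tool_pos']))).round(1))
    ty=T[:2,1];print('tool y yaw vs stand y',((np.arctan2(ty[1],ty[0])-x[2]-np.pi/2+np.pi/2)%np.pi-np.pi/2).round(4),'tilt',T[:2,2].round(4),'opening',s['opening'],'q',np.round(s['q'],2))
E
python3 - <<'E'
from fit import *
z=load('w1')
for n,u,v,h in(('pad',270,184,.065),('ring',194,191,.064),('pivot',251,316,.066)): print(n,fray(z,u,v,h).round(4))
x=tofit('w1',[581.4,-313.6,-.358],'pics/fit2.png');err(x,robot.read_state())
E
```

```text
pad [ 0.4769 -0.2573  0.065 ]
ring [ 0.4611 -0.321   0.064 ]
pivot [ 0.5832 -0.3153  0.066 ]
4246 [ 5.81983003e+02 -3.14556105e+02 -3.53116431e-01] 1.5379188501085521
pivot [ 0.582  -0.3146] yaw -0.3531164310981064 mid open [ 0.5083 -0.2975] fixed [ 0.5147 -0.2802] ring75 [ 0.5019 -0.3149] pad [ 0.4756 -0.2562]
squeeze tool shift mm [ -6.9 -61.9 151.8]
press tool shift mm [ 37.3 -41.6 131.3]
tool y yaw vs stand y 0.0497 tilt [-0.0081  0.0073] opening 0.07463056583438865 q [-0.5   0.08  1.59  0.    1.49 -1.77]
```

Wrist points and fit agree within about 2 mm. Next I go in above the squeeze point, with the gripper fully open for margin, and correct there.

```bash
python3 -m pendant '[{"translation":[-2,-15,15],"twist":[0,0,0],"grip":1},{"translation":[-2,-15,15],"twist":[0,0,0],"grip":1},{"translation":[-2,-15,15],"twist":[0,0,0],"grip":1},{"translation":[-1,-15,15],"twist":[0,0,0],"grip":1},{"translation":[-1,-12,12],"twist":[0,0,0],"grip":1},{"translation":[0,0,0],"twist":[0,0,0.05],"grip":1},{"translation":[0,0,0],"twist":[0,0,0],"grip":1},{"translation":[0,0,0],"twist":[0,0,0],"grip":1},{"translation":[0,0,0],"twist":[0,0,0],"grip":1},{"translation":[0,0,0],"twist":[0,0,0],"grip":1}]' 20; python3 - <<'E'
from fit import *
s=robot.read_state();snap('wrist','w2')
x=tofit('w2',[582,-314.6,-.353],'pics/fit2.png');err(x,s)
E
```

```text
t: 3.2
tool_pos: [0.5091, -0.3018, 0.1159]
orientation: [-0.559, -3.079, -0.013]
force: [0.1, -0.4, -0.4]
opening: 0.0932
7747 [ 5.82081101e+02 -3.16295482e+02 -3.62411517e-01] 1.3937540663153105
pivot [ 0.5821 -0.3163] yaw -0.3624115170830246 mid open [ 0.5086 -0.2986] fixed [ 0.5151 -0.2813] ring75 [ 0.502  -0.3159] pad [ 0.4763 -0.2569]
squeeze tool shift mm [ 0.6 11.9 72. ]
press tool shift mm [45.8 30.2 51.7]
tool y yaw vs stand y 0.0034 tilt [-0.0102  0.0104] opening 0.09322562678077352 q [-0.62  0.19  1.61  0.    1.35 -1.84]
```

View pics/w2.png

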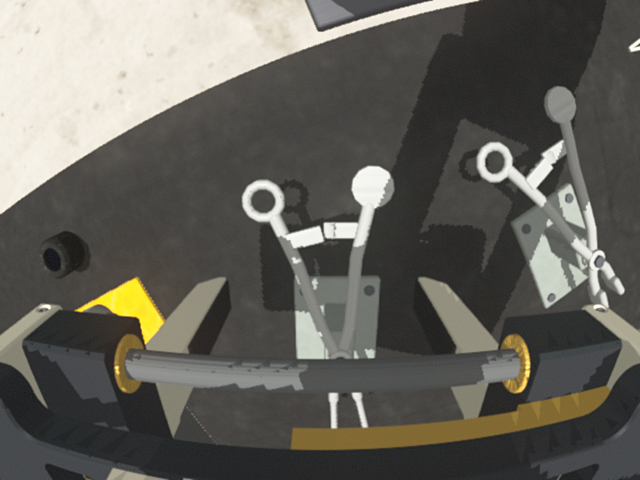

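The picture shows the long handles straddled by the fingers (ring 263,202, pad 372,188). The tool is 12 mm off centre in y and otherwise aligned. I shift it, then descend.

```bash
python3 -m pendant '[{"translation":[1,7,0],"twist":[0,0,0],"grip":1},{"translation":[0,6,3],"twist":[0,0,0],"grip":1},{"translation":[0,0,10],"twist":[0,0,0],"grip":1},{"translation":[0,0,10],"twist":[0,0,0],"grip":1},{"translation":[0,0,12],"twist":[0,0,0],"grip":1},{"translation":[0,0,12],"twist":[0,0,0],"grip":1},{"translation":[0,0,10],"twist":[0,0,0],"grip":1},{"translation":[0,0,8],"twist":[0,0,0],"grip":1},{"translation":[0,0,4],"twist":[0,0,0],"grip":1},{"translation":[0,0,0],"twist":[0,0,0],"grip":1}]' 20; python3 - <<'E'
from fit import *
s=robot.read_state();err(np.array([582.1,-316.0,-.361]),s)
E
```

```text
t: 4.25
tool_pos: [0.5118, -0.286, 0.0396]
orientation: [-0.555, -3.078, -0.014]
force: [0.0, 0.4, -0.1]
opening: 0.0929
squeeze tool shift mm [-1.3 -3.2 -4.4]
press tool shift mm [ 43.9  15.1 -24.7]
tool y yaw vs stand y 0.0039 tilt [-0.0115  0.0114] opening 0.09285693237468023 q [-0.6   0.26  1.68  0.    1.22 -1.81]
```

```bash
python3 -m pendant '[{"translation":[-1,-3,-2],"twist":[0,0,0],"grip":1},{"translation":[0,0,0],"twist":[0,0,0],"grip":0.2},{"translation":[0,0,0],"twist":[0,0,0],"grip":0},{"translation":[0,0,0],"twist":[0,0,0],"grip":-0.2},{"translation":[0,0,0],"twist":[0,0,0],"grip":-0.4},{"translation":[0,0,0],"twist":[0,0,0],"grip":-0.6},{"translation":[0,0,0],"twist":[0,0,0],"grip":-0.6},{"translation":[0,0,0],"twist":[0,0,0],"grip":-0.6},{"translation":[0,0,0],"twist":[0,0,0],"grip":-0.6},{"translation":[0,0,0],"twist":[0,0,0],"grip":-0.6}]' 20; python3 - <<'E'
from fit import *
s=robot.read_state();err(np.array([582.1,-316.0,-.361]),s);snap('wrist','w3')
E
```

```text
t: 5.25
tool_pos: [0.5114, -0.2914, 0.0439]
orientation: [-0.558, -3.079, -0.011]
force: [2.3, 5.2, 2.2]
opening: 0.0311
squeeze tool shift mm [ 0.2  2.  -0.1]
press tool shift mm [ 45.4  20.2 -20.4]
tool y yaw vs stand y 0.0025 tilt [-0.0112  0.009 ] opening 0.03105566517816163 q [-0.61  0.26  1.67  0.    1.22 -1.82]
```

Opening is 31 mm, so the bars are past the first tooth. I'll squeeze a little harder, then let go.

```bash
python3 -m pendant '[{"translation":[0,0,0],"twist":[0,0,0],"grip":-1},{"translation":[0,0,0],"twist":[0,0,0],"grip":-1},{"translation":[0,0,0],"twist":[0,0,0],"grip":-1},{"translation":[0,0,0],"twist":[0,0,0],"grip":-1},{"translation":[0,0,0],"twist":[0,0,0],"grip":-1},{"translation":[0,0,0],"twist":[0,0,0],"grip":-1},{"translation":[0,0,0],"twist":[0,0,0],"grip":-1},{"translation":[0,0,0],"twist":[0,0,0],"grip":-1},{"translation":[0,0,0],"twist":[0,0,0],"grip":-1},{"translation":[0,0,0],"twist":[0,0,0],"grip":-1}]' 30
python3 -m pendant '[{"translation":[0,0,0],"twist":[0,0,0],"grip":0.4},{"translation":[0,2,0],"twist":[0,0,0],"grip":0.8},{"translation":[0,0,0],"twist":[0,0,0],"grip":0.8},{"translation":[0,0,0],"twist":[0,0,0],"grip":0.8},{"translation":[0,0,0],"twist":[0,0,0],"grip":0.8},{"translation":[0,0,0],"twist":[0,0,0],"grip":0.8},{"translation":[0,0,0],"twist":[0,0,0],"grip":0.8},{"translation":[0,0,0],"twist":[0,0,0],"grip":0.8},{"translation":[0,0,0],"twist":[0,0,0],"grip":0.8},{"translation":[0,0,0],"twist":[0,0,0],"grip":0.8}]'
python3 - <<'E'
from fit import *
s=robot.read_state();err(np.array([582.1,-316.0,-.361]),s);snap('wrist','w4');snap('side','s4')
a=cv2.imread('pics/w4.png');cv2.imwrite('pics/w4c.png',cv2.resize(a[60:460,120:540],(800,760))[:600])
E
```

```text
t: 6.3
tool_pos: [0.5125, -0.289, 0.0441]
orientation: [-0.556, -3.08, -0.016]
force: [-0.5, -0.6, 0.1]
opening: 0.0251
t: 7.3
tool_pos: [0.5137, -0.2866, 0.0441]
orientation: [-0.556, -3.081, -0.017]
force: [0.2, 0.4, 0.4]
opening: 0.0837
squeeze tool shift mm [ 0.6 -3.4  0.1]
press tool shift mm [ 45.8  15.  -20.1]
tool y yaw vs stand y 0.0037 tilt [-0.0091  0.0127] opening 0.08372864732267972 q [-0.6   0.26  1.67  0.01  1.22 -1.81]
```

View pics/w4c.png

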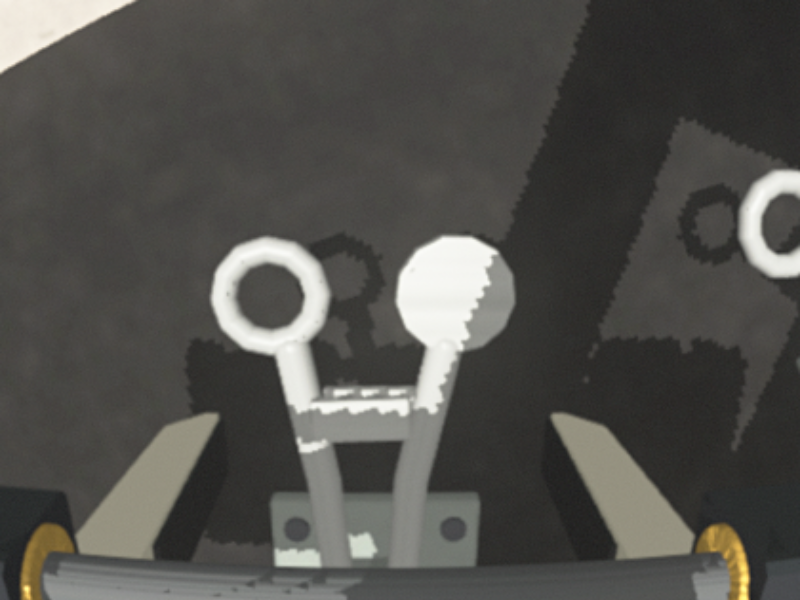

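The ratchet has caught: the handles are nearly parallel (ring 270,297 and pad 455,294 in the crop, about 41 mm apart), and the fingers are clear on both sides. I'll rise straight up, shut the fingers and refine the pad position.

```bash
python3 -m pendant '[{"translation":[0,0,-4],"twist":[0,0,0],"grip":0.8},{"translation":[0,0,-8],"twist":[0,0,0],"grip":0.8},{"translation":[0,0,-10],"twist":[0,0,0],"grip":0.8},{"translation":[0,0,-10],"twist":[0,0,0],"grip":0.8},{"translation":[0,0,-10],"twist":[0,0,0],"grip":0.8},{"translation":[0,0,-10],"twist":[0,0,0],"grip":0.8},{"translation":[0,0,-5],"twist":[0,0,0],"grip":-0.2},{"translation":[0,0,0],"twist":[0,0,0],"grip":-1},{"translation":[0,0,0],"twist":[0,0,0],"grip":-1},{"translation":[0,0,0],"twist":[0,0,0],"grip":-1}]' 20
python3 - <<'E'
from fit import *
from scipy.spatial.transform import Rotation as Q
print(fray(load('w4'),358.9,214.7,.065))
s=robot.read_state();snap('wrist','w5');z=load('w5');W=fworld(z)
m=(np.hypot(W[...,0]-.4765,W[...,1]+.257)<.018)&(W[...,2]>.058)&(W[...,2]<.072);P=W[m]
lo,hi=np.quantile(P,[.02,.98],axis=0);c=(lo+hi)/2;print(len(P),np.median(P,0),c,hi-lo)
T=Q.from_rotvec(s['orientation']).as_matrix();c[2]=.065;print(T.T@(c-s['tool_pos'])*1000,s['tool_pos'],s['opening'],s['force'])
E
```

```text
t: 8.4
tool_pos: [0.5152, -0.2881, 0.1084]
orientation: [-0.557, -3.084, -0.015]
force: [0.3, -0.2, -0.6]
opening: 0.0563
[ 0.47587367 -0.25753888  0.065     ]
1633 [ 0.47691051 -0.25822904  0.06333074] [ 0.47755639 -0.2574581   0.06326759] [0.0255993  0.02257732 0.00300651]
[45.57154137 15.136443   43.99295895] [ 0.51522937 -0.28805009  0.10842965] 0.05626647005977478 [ 0.33738027 -0.1948767  -0.55366009]
```

```bash
python3 -m pendant '[{"translation":[6,2,0],"twist":[0,0,0],"grip":-1},{"translation":[10,3,0],"twist":[0,0,0],"grip":-1},{"translation":[10,4,0],"twist":[0,0,0],"grip":-1},{"translation":[10,3,0],"twist":[0,0,0],"grip":-1},{"translation":[8,3,4],"twist":[0,0,0],"grip":-1},{"translation":[2,0,10],"twist":[0,0,0],"grip":-1},{"translation":[0,0,10],"twist":[0,0,0],"grip":-1},{"translation":[0,0,6],"twist":[0,0,0],"grip":-1},{"translation":[0,0,0],"twist":[0,0,0],"grip":-1},{"translation":[0,0,0],"twist":[0,0,0],"grip":-1}]'
python3 - <<'E'
from h import *
from scipy.spatial.transform import Rotation as Q
s=robot.read_state();T=Q.from_rotvec(s['orientation']).as_matrix();print(T.T@(np.array([.4765,-.2575,.065])-s['tool_pos'])*1000,s['opening'],s['force'])
E
```

```text
t: 9.45
tool_pos: [0.4718, -0.2538, 0.0714]
orientation: [-0.556, -3.076, -0.02]
force: [-0.4, -0.0, -0.4]
opening: 0.0001
[-5.78060972 -1.94570516  6.24979946] 0.00010127435413333105 [-0.40947847 -0.01863087 -0.36335635]
```

```bash
python3 -m pendant '[{"translation":[-5,-2,0],"twist":[0,0,0],"grip":-1},{"translation":[0,0,0],"twist":[0,0,0],"grip":-1},{"translation":[0,0,2],"twist":[0,0,0],"grip":-1},{"translation":[0,0,2],"twist":[0,0,0],"grip":-1},{"translation":[0,0,2],"twist":[0,0,0],"grip":-1},{"translation":[0,0,2],"twist":[0,0,0],"grip":-1},{"translation":[0,0,2],"twist":[0,0,0],"grip":-1},{"translation":[0,0,2],"twist":[0,0,0],"grip":-1},{"translation":[0,0,0],"twist":[0,0,0],"grip":-1},{"translation":[0,0,0],"twist":[0,0,0],"grip":-1}]'
python3 - <<'E'
from h import *
from scipy.spatial.transform import Rotation as Q
s=robot.read_state();T=Q.from_rotvec(s['orientation']).as_matrix();print(T.T@(np.array([.4765,-.2575,.065])-s['tool_pos'])*1000,s['force'])
E
```

```text
t: 10.45
tool_pos: [0.4777, -0.2587, 0.0605]
orientation: [-0.556, -3.079, -0.018]
force: [-0.9, -0.0, 2.9]
opening: 0.0007
[ 1.6192491   0.68779167 -4.43930867] [-0.85451733 -0.00333359  2.90299192]
```

In contact at 2.9 N, 4.5 mm down. I'll press about 5 mm further.

```bash
python3 -m pendant '[{"translation":[0,0,1.5],"twist":[0,0,0],"grip":-1},{"translation":[0,0,1.5],"twist":[0,0,0],"grip":-1},{"translation":[0,0,1.5],"twist":[0,0,0],"grip":-1},{"translation":[0,0,1],"twist":[0,0,0],"grip":-1},{"translation":[0,0,0],"twist":[0,0,0],"grip":-1},{"translation":[0,0,0],"twist":[0,0,0],"grip":-1},{"translation":[0,0,0],"twist":[0,0,0],"grip":-1},{"translation":[0,0,0],"twist":[0,0,0],"grip":-1},{"translation":[0,0,0],"twist":[0,0,0],"grip":-1},{"translation":[0,0,0],"twist":[0,0,0],"grip":-1}]'
```

```text
t: 11.45
tool_pos: [0.478, -0.2588, 0.0552]
orientation: [-0.557, -3.08, -0.018]
force: [-1.1, 0.4, 4.4]
opening: 0.0008
```

```bash
python3 - <<'E'
from h import *
snap('wrist','w6');a=cv2.imread('pics/w6.png');cv2.imwrite('pics/w6s.png',a)
E
```

```text
(no output)
```

View pics/w6s.png

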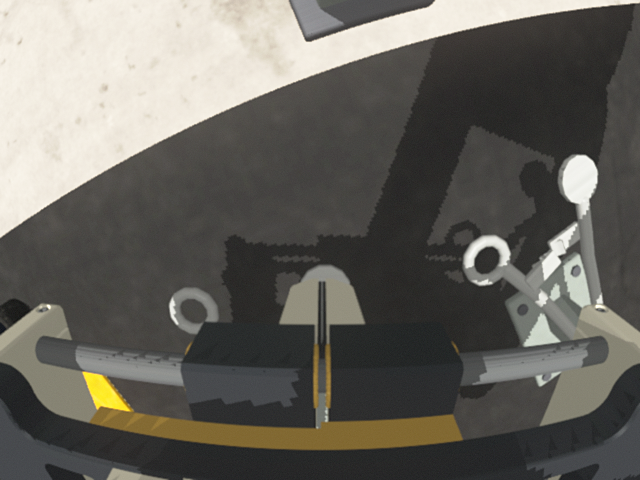

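The closed fingers are on the pad at (325,270), and the ring is at (193,310). Converting that to a position will tell whether it has sprung open. Then I lift off.

```bash
python3 - <<'E'
from h import *
print(fray(load('w6'),193,310,.064))
E
python3 -m pendant '[{"translation":[0,0,-3],"twist":[0,0,0],"grip":-1},{"translation":[0,0,-5],"twist":[0,0,0],"grip":-1},{"translation":[0,0,-10],"twist":[0,0,0],"grip":-1},{"translation":[0,0,-15],"twist":[0,0,0],"grip":-1},{"translation":[-5,0,-15],"twist":[0,0,0],"grip":-1},{"translation":[-10,0,-15],"twist":[0,0,0],"grip":-1},{"translation":[-15,0,-15],"twist":[0,0,0],"grip":-1},{"translation":[-15,0,-5],"twist":[0,0,0],"grip":-1},{"translation":[0,0,0],"twist":[0,0,0],"grip":-1},{"translation":[0,0,0],"twist":[0,0,0],"grip":-1}]'
python3 - <<'E'
from fit import *
s=robot.read_state();snap('wrist','w7');x=tofit('w7',[582,-316,-.361]);print(s['force'])
cv2.imwrite('pics/w7s.png',cv2.imread('pics/w7.png'))
z=load('w7');W=fworld(z);m=(np.hypot(W[...,0]-.4765,W[...,1]+.257)<.012)&(W[...,2]>.04)&(W[...,2]<.075);print('padz',np.median(W[m],0))
E
```

```text
[ 0.4595764  -0.32037945  0.064     ]
t: 12.5
tool_pos: [0.5222, -0.2764, 0.1475]
orientation: [-0.557, -3.082, -0.016]
force: [0.6, 0.3, -1.1]
opening: 0.0002
4838 [ 5.81736625e+02 -3.17298410e+02 -3.76029430e-01] 1.283652279250043
pivot [ 0.5817 -0.3173] yaw -0.376029429622661 mid open [ 0.5085 -0.2986] fixed [ 0.5153 -0.2814] ring75 [ 0.5017 -0.3158] pad [ 0.4767 -0.2565]
[ 0.6080617   0.32839885 -1.12917333]
padz [ 0.47643709 -0.25699207  0.0633895 ]
```

View pics/w7s.png

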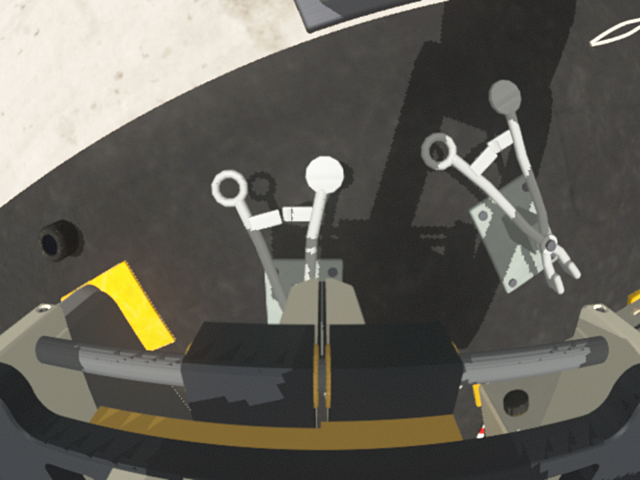

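The ring (230,187) stands wide of the pad (324,175). Before I lifted off it was at (0.460, -0.320), against (0.461, -0.321) at the start. The pad is back up (63.4 mm measured, against 63.3 mm after the catch), and the tool is well clear.

```bash
python3 - <<'E'
from h import *
print(fray(load('w7'),230,187,.064));print(robot.close_job(),robot.read_state()['t'])
E
```

```text
[ 0.46072161 -0.3206978   0.064     ]
the job is handed in; nothing more can be done
the job is handed in; nothing more can be done
```

The job is handed in at about 12.6 s, well inside the 38 s. The long-jawed forceps caught on the ratchet and released again as asked.

- **Catch:** I squeezed the handles until the fingers read 25 mm, which is fully shut. After the fingers opened clear, a picture showed the handles holding shut on their own, with about 41 mm between the ring and pad centres.
- **Release:** I pressed the thumb pad down about 9 mm, at about 4.5 N. Both estimates are somewhat uncertain, but the ring handle sprang open while I held the pad down.
- **Last checks:** The ring is back at (0.461, -0.321) m, the same as at the start. The pad is up again at a measured 63.4 mm; it measured 63.3 mm before the press. The tool is about 80 mm above the forceps.
- **Broad forceps:** I never went near them, and they look unmoved in the last picture.

**Disagreements:** The scene and side cameras differed by about 4 to 5 mm, so I corrected from close wrist pictures. Several moves overshot by up to about 6 mm and were corrected before contact. The wrist force read about -1 N with the tool in free air at the end, so I put that down to sensor noise or drift.

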